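# Set the laminator for a heavy pouch and switch it on

### The job

The chart waiting in the laminator's feed slot is in a heavy pouch, so get the machine ready for it: with a fingertip, roll the knurled thickness thumbwheel on top click by click until it sits in the click with three marks at the index line, and switch the machine on by pressing down the raised end of the rocker beside it. Nothing is to be picked up, and the other things stay where they are.

Things in the scene. Friction and masses are not known exactly. Their poses are not given: they have to be found in the camera images.
- laminator: White and black desktop pouch laminator, fixed: 150 mm deep (x), 380 wide (y), flat top 80 mm high. Origin: centre of its underside; x points to its rear, y to its left end. Feed tray on the -x side at 40 mm height, with a chart in a pouch on it reaching 219 mm out. Thumbwheel and rocker: on the grey panel at the right-hand (-y) end of the top.
- wheel_crest (a point): Highest point of the thumbwheel's rim, mid-width, 91 mm above the table; fixed, with the laminator's axes. Two cheeks beside the wheel (46 mm long in x, inner faces 27 mm apart, 5 mm wide) end 5 mm below it and carry a white index line here. Rub the rim here towards laminator +x to turn the wheel up, 14.7 mm per click, pressing with some 6 to 15 N.
- wheel_axle (a point): Centre of the thumbwheel, a dark grey knurled disc of 56 mm diameter, 24 mm wide along the laminator's y, which is its axle; 28 mm below the crest, inside the housing. The rim stands 11 mm out of the top cover. Fixed; laminator's axes.
- wheel (a joint): Angle of the thumbwheel, rad, growing as its crest rolls towards laminator +x. Clicks at 0, 0.524, 1.047, 1.571, where 1, 2, 3 and 4 short white marks side by side on the rim lie at the index line. When let go, a sprung ball pulls it into the nearest click from up to 0.2 rad away; turning past takes at most 0.055 N m. Starts at one or two marks.
- rocker_on (a point): Point to press on the power rocker: on its rear (+x) half, 14 mm behind the pivot, at its height when off; fixed, laminator's axes. The grey rocker is 40 mm long (x), 24 wide, pivots about y at its middle, 80 mm left (+y) of the wheel. The rear half has a white bar; it stands up when off, sinks about 6 mm here when on, snaps over at about 3 N and stays.
- power (a joint): Tilt of the power rocker, rad: 0 off (rear half up, the start), 0.4 on (rear half down); snaps over at 0.2.
- tape_roll_mid (a point): Loose roll of tape lying on the laminator's top (70 mm diameter, 19 mm high); centre. Bystander.
- glue_stick_mid (a point): Loose glue stick standing on the table (27 mm diameter, 90 mm tall); centre. Bystander.
- tool_cup_mid (a point): Loose white cup standing on the table (76 mm diameter, 95 mm tall); centre. Bystander.
- clay_box_mid (a point): Loose cardboard box of modelling clay lying on the table (62 x 115 x 22 mm); centre. Bystander.

How it is judged:
At the end, for the whole second after the job is handed in: The thumbwheel rests in its three-mark click position (1.047 rad, within 0.117), the rocker is on (above 0.33 rad), and the tape roll, glue stick, cup and clay box are within 20 mm of where they started (value of joint wheel between 0.93 and 1.165 rad and velocity of joint wheel between -0.1 and 0.1 rad/s and value of joint power above 0.33 rad and distance of each of tape_roll_mid, glue_stick_mid, tool_cup_mid, clay_box_mid from where it was at the start of the episode below 0.02 m); the robot touches nothing.
It fails at once if the tape roll, glue stick, cup or clay box is lifted, carried or pushed more than 20 mm (distance of any of tape_roll_mid, glue_stick_mid, tool_cup_mid, clay_box_mid from where it was at the start of the episode above 0.02 m).
It also fails if it takes over 45 s, if anything falls off the work surface, if the arm or the gripper's body presses on something with over 40 N, if the wrist force passes 120 N, or if a joint passes its speed limit or range.

### The arm

A 6-joint arm with a two-finger parallel gripper is mounted at the origin on the work surface. World frame = base frame: x ahead of the robot, y to its left, z up, the work surface at z = 0. Lengths are in m, angles in rad, forces in N, time in s.
With the tool pointing down it reaches from about 0.325 to 0.775 m from the base axis. Payload 9.3 kg.
Tool frame: the origin (TCP) lies at the centre of the arm's flange, where the gripper is bolted on; the fingertips stand 173 mm ahead of it and the grasp point (between the pads) lies 155 mm ahead of it; x points along the fingers, y is the direction in which the jaws open and shut, and the axes are right-handed (so a half turn about x gives the same grasp; the last joint's range is limited). The gripper opens to 85 mm and grips with 20 to 120 N. Pads are 22 mm wide; open, the fingers measure 114 mm over their backs; the gripper's body (76 mm by 85 mm) begins 54 mm behind the grasp point. The pads swing forward as they close: fully open they stand 13 mm farther back than shut.
Start: joints at [1.004, 0.259, 0.021, 1.334, 0, 1.418], TCP at [0.221, 0.504, 0.405] pointing down, gripper open.
Joint ranges: [-3.04, 3.04], [-0.91, 1.82], [-1.04, 1.36], [-1.92, 1.95], [-1.52, 1.45], [-3.14, 3.14]. Speed limits (rad/s): [2.22, 2.22, 2.79, 3.14, 3.14, 3.14].

### API

Orientations are given as a 3x3 rotation matrix whose columns are the frame's x, y, z axes.
In Python, from plant import robot gives the robot as it stands.
- The arm moves only by the tool move_arm, never from a script. Its argument "moves" is a list of rows, each a list of 3 entries, a list of its own where there are three numbers: the shift along the world's x, y, z in mm, then the turn, a rotation vector about the world's x, y, z in degrees, then the gripper command: -1 is shut, 1 is fully open, values between are in proportion. In form: [[[x, y, z], [ax, ay, az], grip], ...]. A call has 1 to 20 rows; each row shifts and turns the pose as measured when the row begins; what a row does not reach is not made up. A row lasts 1/12 s, in which the tool goes at most 41.7 mm and 7.16 degrees, less where a joint would pass 70% of its speed; a pose out of reach is approached as far as the arm can. A call with a gripper value outside its range is refused whole. The fingers move at their own pace and stop on an object; "squeeze" is the grip in N (left out, the last holds). Time passes only in rows, so rows that do not move let the fingers close. It gives the time, the measured TCP pose, the force and the opening at its end, in the units of the state.
- robot.get_state(): the state, without advancing time (a new reading comes with each control period).
- robot.read_camera(name): name is "scene" or "top" or "wrist"; returns a dict with "image" (384x512x3 uint8, red, green, blue), "mtx" (3x3 intrinsics, pixels), "k1" (the pictures are not rectified: a ray, as slopes to the right and down, at radius r is drawn at 1 + k1 r^2 times it, then the intrinsics apply), "pose" (4x4, takes a point from camera to world coordinates); the wrist camera has in their place "tool_from_camera" (4x4, takes a point from camera to tool coordinates, whose origin is the TCP and whose axes are the tool frame's). Camera axes: x right, y up, looking along -z (the intrinsics and any distortion apply to the point x, -y, -z); pixel columns grow to the right and rows downward; lengths in m; the calibration is good to about 2 mm. A picture is of the moment at which its call begins: read the wrist's pose just before it. There is no depth.
- robot.job_done(): hands the job in, once; it reports no verdict.
Trained networks look in a picture, given as the dict that the camera call returned (one of the last four; its "shot" number tells which), for a name from the list of things; names that differ only in an ending like _2 or _b are one class to them, and where a whole thing is asked for, a point or a joint stands for the part that bears it (a point fixed in the world has none). Each returns a list of dicts, best first, with "confidence" (0 to 1); they miss things now and then, are a little off and sometimes report something else, mostly with a low value. They report only what shows in the picture. A call takes as long as a camera call.
- robot.search_frame(picture, label): "extent" ([left, top, width, height] in pixels, round what is visible of it).
The state is a dict: "time_s": time; "qpos": joint angles; "joint_vel": joint speeds; "tau": joint torques, N m; "ee_pos": TCP position; "tool_rot": TCP orientation; "wrist_force": force on the tool from outside, world axes, zero at the start; "torque": the same for the moment, N m; "opening": finger opening in m.
Only numpy, scipy, OpenCV 4.12 (cv2) and the standard library are available. Lean on these libraries where they do the work, as an engineer would, in place of code of your own. Each camera call takes 0.05 s, during which the arm holds its last target.

## Working session

There is one attempt and no reset: what is moved stays moved. The work goes in short steps, Python scripts to look and compute and a tool call to move; the robot and the scene stay as the last step left them, time stands still between calls to the robot, and variables do not carry over. Pictures are saved under pics/ and viewed, and the job is handed in when it is done.

Besides the shell and the picture viewer there is one more tool, called after "Call:" as name(argument=value, ...) on one line, values as JSON. move_arm: Moves the arm, as the interface text tells. Its arguments: {"type":"object","properties":{"moves":{"type":"array"},"squeeze":{"type":"number"}},"required":["moves"]}

```bash
mkdir -p pics; ls
python3 - <<'E'
from plant import robot
import cv2,numpy as np
s=robot.get_state();print(s)
for n in ("scene","top","wrist"):
    p=robot.read_camera(n); cv2.imwrite(f"pics/{n}0.png",p["image"][:,:,::-1]); np.save(f"{n}0.npy",p,allow_pickle=True)
    print(n,{k:v for k,v in p.items() if k!="image"})
    for l in ("laminator","wheel_crest","wheel","power","tape_roll_mid"):
        try: print(l,robot.search_frame(p,l)[:2])
        except Exception as e: print(l,e)
E
```

```text
pics
{'time_s': 0.0, 'qpos': array([1.00441742e+00, 2.59205814e-01, 2.07390460e-02, 1.33367197e+00,
       1.15581525e-05, 1.41820717e+00]), 'joint_vel': array([-4.90546226e-04, -3.06462458e-05,  1.93560602e-04,  1.04433026e-03,
        5.24802193e-04,  1.55991803e-03]), 'tau': array([ 2.72689504e-03, -5.55636334e+01,  3.44530821e+01,  1.35356167e-02,
       -5.77728747e-05,  1.70906753e-05]), 'ee_pos': array([0.22111659, 0.50354201, 0.40404966]), 'tool_rot': array([[-7.30064380e-04,  4.02081645e-01,  9.15603527e-01],
       [-1.12659139e-03,  9.15602859e-01, -4.02082250e-01],
       [-9.99999099e-01, -1.32505698e-03, -2.15467314e-04]]), 'wrist_force': array([ 0.23442488,  0.05261659, -0.63953729]), 'torque': array([-0.00534916,  0.04328628,  0.01025798]), 'opening': 0.08527844485520744}
scene {'mtx': array([[485.12071557,   0.        , 254.8350696 ],
       [  0.        , 485.12071557, 184.54422023],
       [  0.        ,   0.        ,   1.        ]]), 'k1': -0.15857438677543625, 'pose': array([[-0.4214139 , -0.68999704,  0.58848484,  1.28358929],
       [ 0.90667632, -0.30721198,  
[... 1504 characters left out ...]
44028338],
       [  0.        ,   0.        ,   1.        ]]), 'k1': -0.03753832567839345, 'tool_from_camera': array([[ 4.99798696e-04,  3.00788470e-01, -9.53690750e-01,
         3.09153678e-02],
       [ 9.99999736e-01, -6.53601064e-04,  3.17925805e-04,
         8.76901077e-06],
       [-5.27704872e-04, -9.53690657e-01, -3.00788718e-01,
        -7.80737033e-02],
       [ 0.00000000e+00,  0.00000000e+00,  0.00000000e+00,
         1.00000000e+00]]), 'shot': 3}
laminator [{'extent': [73.1, 349.4, 149.3, 34.6], 'confidence': 0.77}]
wheel_crest [{'extent': [67.0, 350.1, 159.1, 33.9], 'confidence': 0.75}]
wheel []
power []
tape_roll_mid [{'extent': [67.5, 347.4, 154.3, 36.5], 'confidence': 0.4}]
```

Run:
```python
import cv2
for n,(x,y,w,h) in {"top":(80,140,220,190),"scene":(220,110,210,170)}.items():
    i=cv2.imread(f"pics/{n}0.png")[y:y+h,x:x+w]
    cv2.imwrite(f"pics/{n}0c.png",cv2.resize(i,None,fx=3.5,fy=3.5,interpolation=cv2.INTER_CUBIC)[:600,:800])
```

```text
(no output)
```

View pics/top0.png

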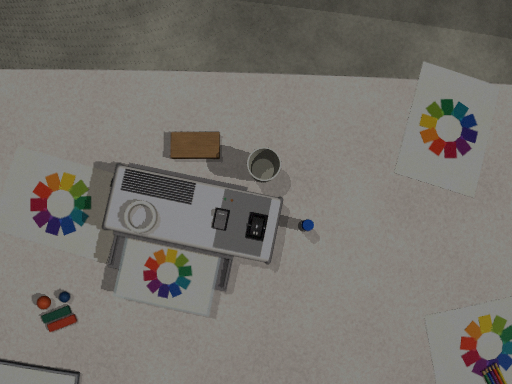

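View pics/scene0.png

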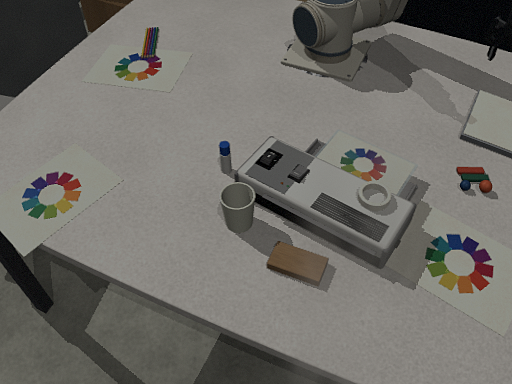

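View pics/wrist0.png

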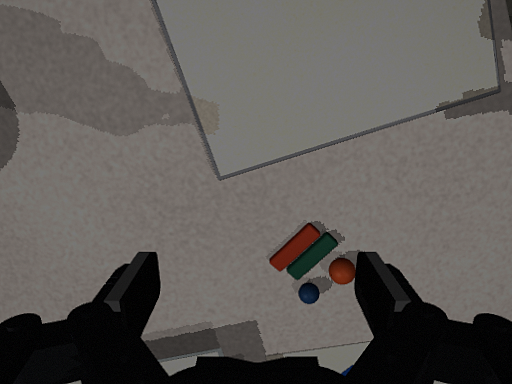

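The top view shows the laminator centred near (193,213), the wheel at about (256,226), the rocker at (220,219), the tape at (140,215), the cup at (263,165), the glue stick at (307,225) and the clay box at (195,145). I'll zoom in.

View pics/top0c.png

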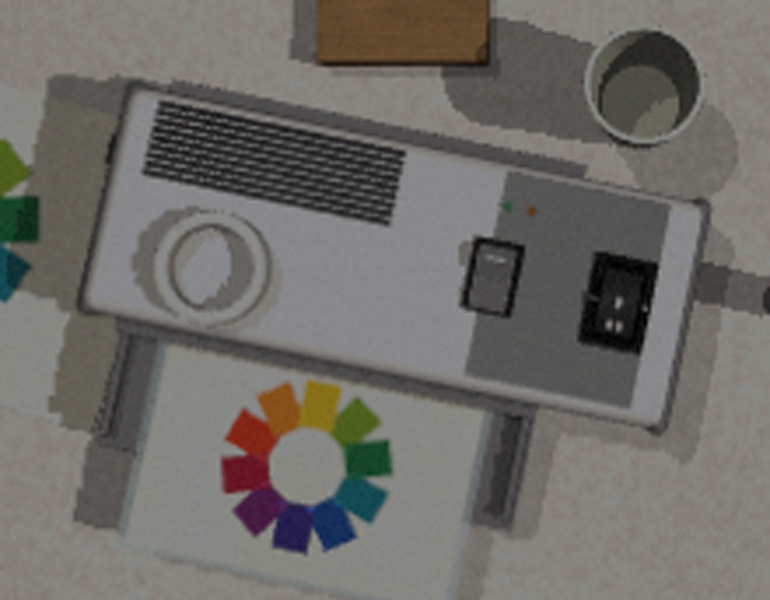

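View pics/scene0c.png

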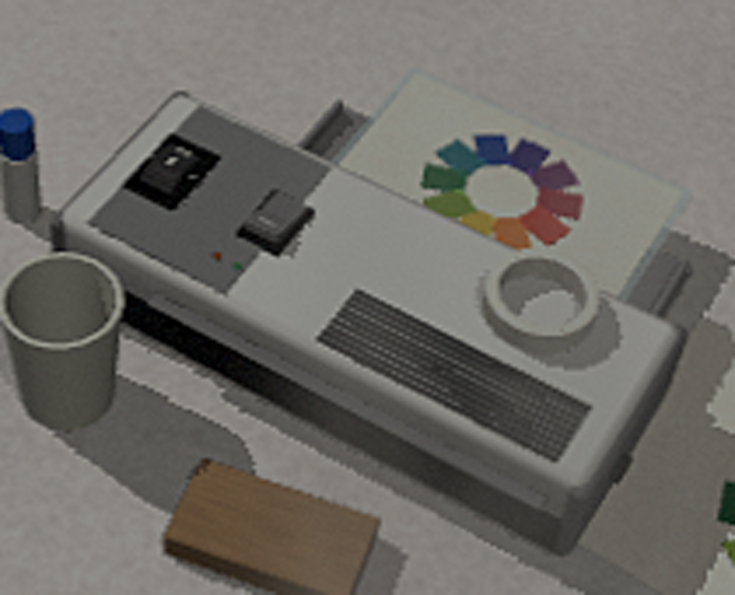

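```bash
cat > h.py <<'E'
import numpy as np,cv2
def ray(p,uv,pose=None):
    K=p["mtx"];k=p["k1"]
    d=np.array([(uv[0]-K[0,2])/K[0,0],(uv[1]-K[1,2])/K[1,1]])
    s=cv2.undistortPoints(np.array([[uv]],float),K,np.array([k,0,0,0.]))[0,0]
    T=p["pose"] if pose is None else pose
    return T[:3,3],T[:3,:3]@np.array([s[0],-s[1],-1])
def atz(p,uv,z,pose=None):
    o,d=ray(p,uv,pose);return o+d*(z-o[2])/d[2]
def tri(rs):
    A=0;b=0
    for o,d in rs:
        d=d/np.linalg.norm(d);P=np.eye(3)-np.outer(d,d);A=A+P;b=b+P@o
    return np.linalg.solve(A,b)
def proj(p,X,pose=None):
    T=p["pose"] if pose is None else pose
    c=T[:3,:3].T@(np.asarray(X)-T[:3,3]);s=np.array([c[0],-c[1]])/-c[2]
    s=s*(1+p["k1"]*(s@s));return s*p["mtx"][0,0]+p["mtx"][:2,2]
def wpose(p,s):
    T=np.eye(4);T[:3,:3]=s["tool_rot"];T[:3,3]=s["ee_pos"];return T@p["tool_from_camera"]
E
python3 - <<'E'
from h import *
t=np.load("top0.npy",allow_pickle=True).item();s=np.load("scene0.npy",allow_pickle=True).item()
z=lambda u,v:(80+(u+.5)/3.5-.5,140+(v+.5)/3.5-.5)
q=lambda u,v:(220+(u+.5)/3.5-.5,110+(v+.5)/3.5-.5)
a=atz(t,z(593,297),.086);b=atz(t,z(645,308),.086);print("index",a,b,np.linalg.norm(a-b),(a+b)/2)
c=[atz(t,z(*k),.080) for k in((140,85),(707,203),(660,432),(83,305))]
for i in range(4):print("corner",c[i],np.linalg.norm(c[i]-c[i-1]))
d=c[1]-c[0];print("yaw",np.degrees(np.arctan2(d[0],-d[1])));d=c[2]-c[3];print("yaw",np.degrees(np.arctan2(d[0],-d[1])))
print("cent",np.mean(c,0))
print("rocker",atz(t,z(493,277),.085))
print("one mark",atz(t,z(618,302),.091))
print("tape",atz(t,z(213,267),.099),"cup",atz(t,z(643,87),.095),"clay",atz(t,(195,145),.022),"glue",atz(t,(307,225),.09))
print("tri wheel",tri([ray(t,z(618,302)),ray(s,q(180,162))]))
E
```

```text
index [0.57962379 0.06643374 0.086     ] [0.57355578 0.03404665 0.086     ] 0.032950627545097914 [0.57658978 0.05024019 0.086     ]
corner [0.70627929 0.35637637 0.08      ] 0.14265095844603132
corner [ 0.6402669  -0.00363476  0.08      ] 0.36601317865562594
corner [0.49700112 0.02286403 0.08      ] 0.14569580888927033
corner [0.56662874 0.38547995 0.08      ] 0.36924018590140995
yaw -10.390451604668668
yaw -10.869341636421412
cent [0.60254401 0.1902714  0.08      ]
rocker [0.59056577 0.12877176 0.085     ]
one mark [0.57680521 0.0509344  0.091     ]
tape [0.59194318 0.29978594 0.099     ] cup [0.71044579 0.03856173 0.095     ] clay [0.76387321 0.19814222 0.022     ] glue [ 0.58127018 -0.05916867  0.09      ]
tri wheel [0.57574931 0.05351726 0.09108691]
```

Call:
move_arm(moves=[[[25.4,-32.4,0],[0,0,-5.5],-1],[[25.4,-32.4,0],[0,0,-5.5],-1],[[25.4,-32.4,0],[0,0,-5.5],-1],[[25.4,-32.4,0],[0,0,-5.5],-1],[[25.4,-32.4,0],[0,0,-5.5],-1],[[25.4,-32.4,0],[0,0,-5.5],-1],[[25.4,-32.4,0],[0,0,-5.5],-1],[[25.4,-32.4,0],[0,0,-5.5],-1],[[25.4,-32.4,0],[0,0,-5.5],-1],[[25.4,-32.4,0],[0,0,-5.5],-1],[[25.4,-32.4,0],[0,0,-5.5],-1],[[25.4,-32.4,0],[0,0,-5.5],-1],[[25.4,-32.4,0],[0,0,-5.5],-1],[[25.4,-32.4,0],[0,0,-5.5],-1]], squeeze=20)

```text
time_s: 2.07
ee_pos: [0.574, 0.0429, 0.4059]
tool_rot: [[0.007, 0.972, -0.233], [0.001, -0.233, -0.972], [-1.0, 0.006, -0.002]]
wrist_force: [0.7, 0.7, 0.6]
opening: -0.0002
```

Call:
move_arm(moves=[[[2,7,-20],[0,0,3],-1],[[0,0,-15],[0,0,0],-1],[[0,0,0],[0,0,0],-1]])

```text
time_s: 2.32
ee_pos: [0.5815, 0.0413, 0.3687]
tool_rot: [[0.009, 0.98, -0.197], [-0.001, -0.197, -0.98], [-1.0, 0.009, -0.001]]
wrist_force: [0.3, 0.0, 0.0]
opening: -0.0
```

Run:
```python
from plant import robot
from h import *
s=robot.get_state();p=robot.read_camera("wrist");print(s["ee_pos"],s["tool_rot"],s["wrist_force"],robot.get_state()["ee_pos"])
p["st"]=s;np.save("w1.npy",p,allow_pickle=True)
cv2.imwrite("pics/w1.png",cv2.resize(p["image"][:,:,::-1],(768,576),interpolation=cv2.INTER_CUBIC))
for n in("wheel","power"):print(n,robot.search_frame(p,n)[:2])
T=wpose(p,s);print("crest pred px",proj(p,[.5766,.0505,.091],T),"tip",proj(p,s["ee_pos"]+s["tool_rot"][:,0]*.173,T))
```

```text
[0.58154407 0.04125815 0.36866734] [[ 8.61674195e-03  9.80392851e-01 -1.96864444e-01]
 [-7.04121990e-04 -1.96865755e-01 -9.80430201e-01]
 [-9.99962627e-01  8.58673063e-03 -1.00602525e-03]] [0.31757205 0.02870496 0.0116979 ] [0.5814077  0.04163552 0.3699195 ]
wheel [{'extent': [221.5, 163.4, 50.1, 31.5], 'confidence': 0.64}]
power [{'extent': [217.0, 46.7, 56.8, 38.5], 'confidence': 0.6}]
crest pred px [246.33077598 179.61168653] tip [259.10717705 256.19669314]
```

View pics/w1.png

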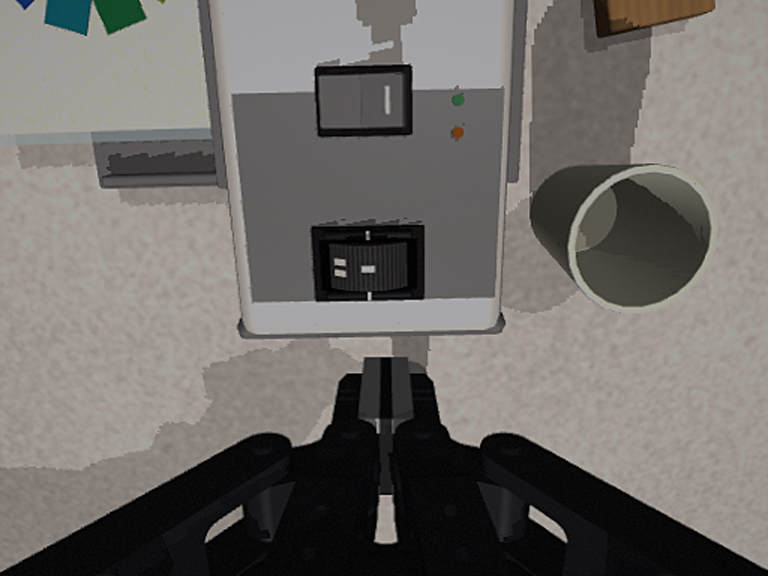

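The wrist view (1.5x) shows one mark at the index line at (368,268) and two marks on the -x side. The index ticks are at (367,235) and (370,296), and the rocker is at (364,100) with its bar on the rear half at (387,100). The wheel therefore starts at one mark and needs two clicks.

Run:
```python
from h import *
p=np.load("w1.npy",allow_pickle=True).item();s=p["st"];T=wpose(p,s)
f=lambda u,v:((u+.5)/1.5-.5,(v+.5)/1.5-.5)
a=atz(p,f(367,235),.086,T);b=atz(p,f(370,296),.086,T);print(a,b,np.linalg.norm(a-b),(a+b)/2,np.degrees(np.arctan2(*(a-b)[:2])))
print("mark",atz(p,f(368,269),.091,T),"rock",atz(p,f(364,100),.083,T),"bar",atz(p,f(388,99),.087,T))
print("tipoff",(s["ee_pos"]+s["tool_rot"][:,0]*.173))
for u in (360,411,387): print(atz(p,f(u,358),s["ee_pos"][2]-.173,T))
```

```text
[0.57857092 0.06714265 0.086     ] [0.57340518 0.03515964 0.086     ] 0.03239748980033162 [0.57598805 0.05115115 0.086     ] 9.174909630722196
mark [0.5758107  0.05101575 0.091     ] rock [0.59039193 0.13042359 0.083     ] bar [0.60151879 0.12845438 0.087     ]
tipoff [0.58303477 0.04113633 0.1956738 ]
[0.57611741 0.05185004 0.19566734]
[0.59144987 0.04871746 0.19566734]
[0.58423157 0.05019457 0.19566734]
```

Call:
move_arm(moves=[[[-5,4,-30],[0,0,0],-1],[[-5,4,-30],[0,0,0],-1],[[-4.6,2.7,-20],[0,0,0],-1],[[0,0,-8],[0,0,0],-1],[[0,0,0],[0,0,0],-1]])

```text
time_s: 2.88
ee_pos: [0.5656, 0.0567, 0.2892]
tool_rot: [[0.025, 0.981, -0.19], [-0.001, -0.19, -0.982], [-1.0, 0.025, -0.004]]
wrist_force: [0.7, 0.2, 0.4]
opening: -0.0001
```

Call:
move_arm(moves=[[[2.7,-4.4,-10],[0,1.4,0],-1],[[0,0,-5],[0,0,0],-1],[[0,0,0],[0,0,0],-1]])

```text
time_s: 3.13
ee_pos: [0.5697, 0.0526, 0.2772]
tool_rot: [[0.004, 0.982, -0.188], [-0.001, -0.188, -0.982], [-1.0, 0.004, 0.001]]
wrist_force: [-0.0, 0.6, -0.3]
opening: 0.0001
```

Call:
move_arm(moves=[[[-2,0,-5],[0,0,0],-1],[[0,0,-4],[0,0,0],-1],[[0,0,0],[0,0,0],-1]])

```text
time_s: 3.38
ee_pos: [0.5687, 0.052, 0.2688]
tool_rot: [[0.007, 0.982, -0.189], [-0.002, -0.189, -0.982], [-1.0, 0.007, 0.0]]
wrist_force: [-0.7, -0.4, -1.1]
opening: 0.0001
```

Call:
move_arm(moves=[[[0,0,-1],[0,0,0],-1],[[0,0,-1],[0,0,0],-1]])

```text
time_s: 3.55
ee_pos: [0.5688, 0.0519, 0.2671]
tool_rot: [[0.007, 0.982, -0.189], [-0.002, -0.189, -0.982], [-1.0, 0.007, 0.0]]
wrist_force: [-0.2, -0.8, 0.1]
opening: -0.0
```

Call:
move_arm(moves=[[[0,0,-1],[0,0,0],-1],[[0,0,-1],[0,0,0],-1]])

```text
time_s: 3.72
ee_pos: [0.5689, 0.0519, 0.2652]
tool_rot: [[0.008, 0.982, -0.189], [-0.002, -0.189, -0.982], [-1.0, 0.008, 0.0]]
wrist_force: [0.6, -0.7, 0.1]
opening: -0.0002
```

Call:
move_arm(moves=[[[0,0,-1],[0,0,0],-1]])

```text
time_s: 3.8
ee_pos: [0.5689, 0.0518, 0.2642]
tool_rot: [[0.008, 0.982, -0.189], [-0.002, -0.189, -0.982], [-1.0, 0.008, 0.0]]
wrist_force: [-0.6, -0.4, 8.4]
opening: 0.0002
```

Call:
move_arm(moves=[[[2,-0.4,-0.8],[0,0,0],-1]])

```text
time_s: 3.88
ee_pos: [0.5704, 0.0516, 0.264]
tool_rot: [[0.008, 0.982, -0.189], [-0.002, -0.189, -0.982], [-1.0, 0.008, 0.0]]
wrist_force: [-8.6, 1.1, 17.9]
opening: 0.0001
```

Call:
move_arm(moves=[[[3,-0.5,-0.8],[0,0,0],-1]])

```text
time_s: 3.97
ee_pos: [0.5731, 0.0511, 0.2643]
tool_rot: [[0.008, 0.982, -0.189], [-0.002, -0.189, -0.982], [-1.0, 0.009, 0.0]]
wrist_force: [-3.6, 0.3, 9.3]
opening: 0.0002
```

Call:
move_arm(moves=[[[3,-0.5,-0.7],[0,0,0],-1],[[3,-0.5,-0.7],[0,0,0],-1]])

```text
time_s: 4.13
ee_pos: [0.5792, 0.0501, 0.2645]
tool_rot: [[0.01, 0.982, -0.189], [-0.002, -0.189, -0.982], [-1.0, 0.011, 0.0]]
wrist_force: [-0.6, -0.8, 4.6]
opening: 0.0
```

Call:
move_arm(moves=[[[3,-0.5,-0.7],[0,0,0],-1],[[2,-0.4,-0.6],[0,0,0],-1]])

```text
time_s: 4.3
ee_pos: [0.5846, 0.0491, 0.2641]
tool_rot: [[0.012, 0.982, -0.189], [-0.003, -0.189, -0.982], [-1.0, 0.012, 0.0]]
wrist_force: [-3.6, 0.2, 5.4]
opening: 0.0003
```

Call:
move_arm(moves=[[[0,0,4],[0,0,0],-1],[[-15,2.7,25],[0,0.7,0],-1],[[0,0,25],[0,0,0],-1],[[0,0,0],[0,0,0],-1]])

```text
time_s: 4.63
ee_pos: [0.5691, 0.0518, 0.3179]
tool_rot: [[-0.006, 0.982, -0.189], [-0.002, -0.189, -0.982], [-1.0, -0.005, 0.003]]
wrist_force: [0.5, -0.6, -0.1]
opening: 0.0001
```

Run:
```python
from plant import robot
from h import *
s=robot.get_state();p=robot.read_camera("wrist");print(s["ee_pos"],s["tool_rot"][:,0])
cv2.imwrite("pics/w2.png",cv2.resize(p["image"][100:292,128:384,::-1],None,fx=3,fy=3,interpolation=cv2.INTER_CUBIC))
```

```text
[0.56909585 0.05182037 0.31788225] [-0.00595486 -0.00198815 -0.99998029]
```

View pics/w2.png

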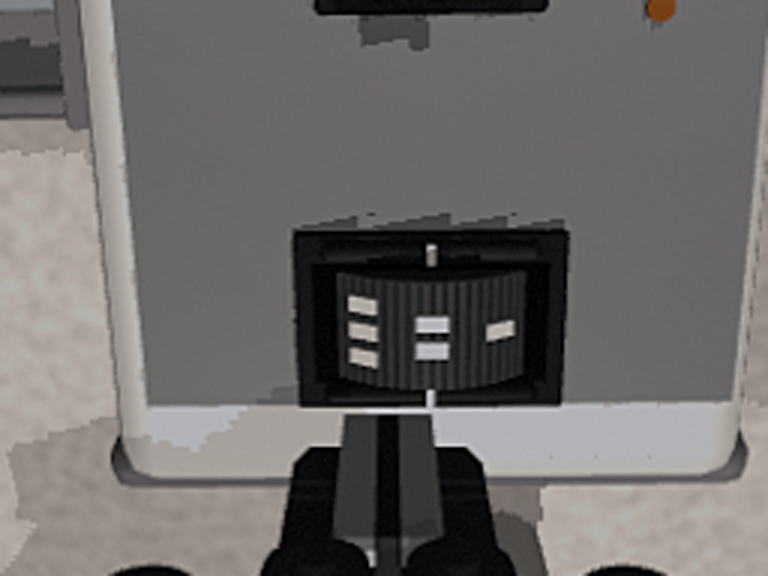

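Two marks now sit at the index line (432,338), and three are next at (362,330), so the first click worked. I'll repeat the same stroke.

Call:
move_arm(moves=[[[0,0,-20],[0,0,0],-1],[[0,0,-18],[0,0,0],-1],[[0,0,-9],[0,0,0],-1],[[0,0,0],[0,0,0],-1]])

```text
time_s: 5.02
ee_pos: [0.5684, 0.052, 0.2665]
tool_rot: [[-0.007, 0.982, -0.189], [-0.002, -0.189, -0.982], [-1.0, -0.006, 0.003]]
wrist_force: [0.4, -0.7, -0.8]
opening: 0.0
```

Call:
move_arm(moves=[[[0.7,0,-1.2],[0,0,0],-1],[[0,0,-0.8],[0,0,0],-1]])

```text
time_s: 5.18
ee_pos: [0.5692, 0.052, 0.2641]
tool_rot: [[-0.008, 0.982, -0.189], [-0.002, -0.189, -0.982], [-1.0, -0.008, 0.003]]
wrist_force: [-1.5, 0.6, 8.7]
opening: 0.0001
```

Call:
move_arm(moves=[[[0,0,-0.9],[0,0,0],-1]])

```text
time_s: 5.27
ee_pos: [0.5694, 0.0519, 0.264]
tool_rot: [[-0.008, 0.982, -0.189], [-0.002, -0.189, -0.982], [-1.0, -0.007, 0.003]]
wrist_force: [-3.5, -0.1, 10.3]
opening: -0.0002
```

Call:
move_arm(moves=[[[2,-0.4,-0.7],[0,0,0],-1],[[3,-0.5,-0.7],[0,0,0],-1]])

```text
time_s: 5.43
ee_pos: [0.5736, 0.0513, 0.2645]
tool_rot: [[-0.009, 0.982, -0.188], [-0.001, -0.189, -0.982], [-1.0, -0.008, 0.003]]
wrist_force: [-2.1, 0.5, 2.5]
opening: 0.0001
```

Call:
move_arm(moves=[[[3,-0.5,-0.8],[0,0,0],-1],[[3,-0.5,-0.8],[0,0,0],-1]])

```text
time_s: 5.6
ee_pos: [0.5798, 0.0503, 0.2643]
tool_rot: [[-0.008, 0.982, -0.188], [-0.001, -0.188, -0.982], [-1.0, -0.007, 0.003]]
wrist_force: [-7.0, 1.7, 8.4]
opening: 0.0001
```

Call:
move_arm(moves=[[[3,-0.5,-0.7],[0,0,0],-1],[[1.5,-0.3,-0.6],[0,0,0],-1]])

```text
time_s: 5.77
ee_pos: [0.5849, 0.0495, 0.2644]
tool_rot: [[-0.006, 0.982, -0.188], [-0.001, -0.188, -0.982], [-1.0, -0.006, 0.003]]
wrist_force: [-0.3, -0.5, 2.5]
opening: -0.0001
```

Next I lift and look.

Call:
move_arm(moves=[[[0,0,4],[0,0,0],-1],[[0,0,25],[0,0,0],-1],[[0,0,25],[0,0,0],-1],[[0,0,0],[0,0,0],-1]])

```text
time_s: 6.1
ee_pos: [0.5857, 0.0492, 0.3196]
tool_rot: [[-0.008, 0.982, -0.189], [-0.001, -0.189, -0.982], [-1.0, -0.008, 0.003]]
wrist_force: [0.1, -0.5, 0.4]
opening: 0.0001
```

Run:
```python
from plant import robot
from h import *
s=robot.get_state();p=robot.read_camera("wrist");print(s["ee_pos"],s["tool_rot"][:,0])
p["st"]=s;np.save("w3.npy",p,allow_pickle=True)
cv2.imwrite("pics/w3.png",cv2.resize(p["image"][20:262,128:384,::-1],None,fx=2.4,fy=2.4,interpolation=cv2.INTER_CUBIC))
```

```text
[0.58566468 0.04921046 0.3196329 ] [-0.00849907 -0.00131203 -0.99996302]
```

View pics/w3.png

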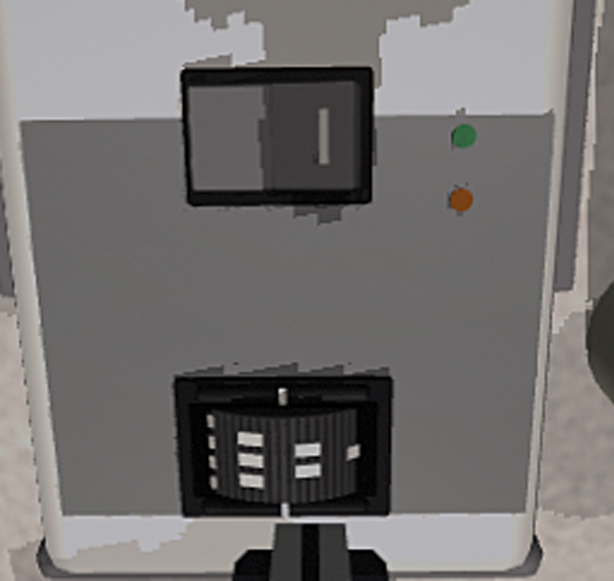

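The wheel stopped between clicks: the two marks are at x=308, the three marks at x=250, and the index line is at x=284. The tip slipped while the press force was low. About 8.6 mm of rim is left, so I'll do a shorter stroke with a steady preload.

Call:
move_arm(moves=[[[-12.5,2.3,-15],[0,-0.4,0],-1],[[0,0,-18],[0,0,0],-1],[[0,0,-15],[0,0,0],-1],[[0,0,-4],[0,0,0],-1],[[0,0,0],[0,0,0],-1]])

```text
time_s: 6.57
ee_pos: [0.5729, 0.0515, 0.2642]
tool_rot: [[0.001, 0.982, -0.189], [-0.001, -0.189, -0.982], [-1.0, 0.002, 0.001]]
wrist_force: [0.2, -0.4, 15.0]
opening: -0.0002
```

Call:
move_arm(moves=[[[2.5,-0.5,-0.8],[0,0,0],-1],[[2.5,-0.5,-0.9],[0,0,0],-1]])

```text
time_s: 6.73
ee_pos: [0.5784, 0.0504, 0.2644]
tool_rot: [[0.004, 0.982, -0.189], [-0.002, -0.189, -0.982], [-1.0, 0.005, 0.001]]
wrist_force: [0.6, 0.2, 5.8]
opening: 0.0
```

Call:
move_arm(moves=[[[2.5,-0.5,-0.9],[0,0,0],-1],[[2,-0.4,-0.9],[0,0,0],-1]])

```text
time_s: 6.9
ee_pos: [0.5831, 0.0495, 0.2643]
tool_rot: [[0.005, 0.982, -0.189], [-0.002, -0.189, -0.982], [-1.0, 0.006, 0.001]]
wrist_force: [-4.1, 1.0, 9.3]
opening: -0.0002
```

Call:
move_arm(moves=[[[0,0,4],[0,0,0],-1],[[0,0,25],[0,0,0],-1],[[0,0,25],[0,0,0],-1],[[0,0,0],[0,0,0],-1]])

```text
time_s: 7.23
ee_pos: [0.5832, 0.0494, 0.3197]
tool_rot: [[0.002, 0.982, -0.189], [-0.001, -0.189, -0.982], [-1.0, 0.002, 0.001]]
wrist_force: [0.9, -0.4, 0.1]
opening: -0.0003
```

Run:
```python
from plant import robot
from h import *
s=robot.get_state();p=robot.read_camera("wrist");print(s["ee_pos"],s["tool_rot"][:,0])
p["st"]=s;np.save("w4.npy",p,allow_pickle=True)
cv2.imwrite("pics/w4.png",cv2.resize(p["image"][20:262,128:384,::-1],None,fx=2.4,fy=2.4,interpolation=cv2.INTER_CUBIC))
```

```text
[0.58315602 0.04941534 0.31965779] [ 0.00150429 -0.00149866 -0.99999775]
```

View pics/w4.png

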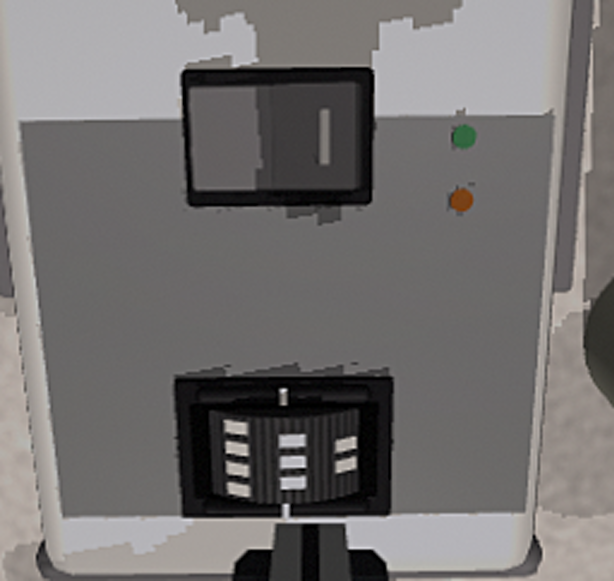

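The three marks are just past the line, at x=292 against 284 (about 0.07 rad over). That may still be settling, so I'll press the rocker next and check the wheel again afterwards.

Call:
move_arm(moves=[[[6.6,26,0],[0,0,0],-1],[[6.6,26,0],[0,0,0],-1],[[6.6,26,0],[0,0,0],-1],[[0,0,-15],[0,0,0],-1],[[0,0,-15],[0,0,0],-1],[[0,0,0],[0,0,0],-1]])

```text
time_s: 7.78
ee_pos: [0.6033, 0.1304, 0.2845]
tool_rot: [[-0.001, 0.982, -0.191], [-0.002, -0.191, -0.982], [-1.0, -0.001, 0.002]]
wrist_force: [-0.8, -0.1, -0.2]
opening: -0.0003
```

Call:
move_arm(moves=[[[0,-2.7,-6],[0,0,0],-1],[[0,0,-5],[0,0,0],-1],[[0,0,-2],[0,0,0],-1],[[0,0,-2],[0,0,0],-1]])

```text
time_s: 8.12
ee_pos: [0.6032, 0.1268, 0.268]
tool_rot: [[-0.003, 0.981, -0.192], [-0.002, -0.192, -0.981], [-1.0, -0.002, 0.003]]
wrist_force: [-0.7, 0.6, 0.7]
opening: 0.0001
```

Call:
move_arm(moves=[[[0,0,-2],[0,0,0],-1],[[0,0,-2],[0,0,0],-1]])

```text
time_s: 8.28
ee_pos: [0.6036, 0.1262, 0.2648]
tool_rot: [[-0.001, 0.981, -0.193], [-0.002, -0.193, -0.981], [-1.0, -0.0, 0.002]]
wrist_force: [0.4, -0.7, -0.2]
opening: 0.0001
```

Call:
move_arm(moves=[[[0,0.8,-1.5],[0,0,0],-1],[[0,0,-1.5],[0,0,0],-1]])

```text
time_s: 8.45
ee_pos: [0.6037, 0.1267, 0.262]
tool_rot: [[0.0, 0.981, -0.193], [-0.002, -0.193, -0.981], [-1.0, 0.001, 0.002]]
wrist_force: [0.2, 0.5, -0.9]
opening: -0.0002
```

Call:
move_arm(moves=[[[0,0,-1.5],[0,0,0],-1]])

```text
time_s: 8.53
ee_pos: [0.6036, 0.1267, 0.2605]
tool_rot: [[0.0, 0.981, -0.193], [-0.002, -0.193, -0.981], [-1.0, 0.001, 0.002]]
wrist_force: [-0.8, 0.4, -0.2]
opening: -0.0001
```

Call:
move_arm(moves=[[[0,0,-1.5],[0,0,0],-1]])

```text
time_s: 8.62
ee_pos: [0.6037, 0.1267, 0.2598]
tool_rot: [[0.001, 0.981, -0.193], [-0.002, -0.193, -0.981], [-1.0, 0.002, 0.001]]
wrist_force: [-6.2, 0.3, 21.7]
opening: -0.0001
```

Call:
move_arm(moves=[[[0,0,-1.0],[0,0,0],-1]])

```text
time_s: 8.7
ee_pos: [0.6035, 0.1267, 0.2599]
tool_rot: [[0.002, 0.981, -0.193], [-0.002, -0.193, -0.981], [-1.0, 0.003, 0.001]]
wrist_force: [-4.4, -1.0, 13.0]
opening: 0.0004
```

Run:
```python
from plant import robot
from h import *
s=robot.get_state();print(s["wrist_force"],s["torque"])
p=robot.read_camera("scene")
cv2.imwrite("pics/s5.png",cv2.resize(p["image"][120:220,230:360,::-1],None,fx=5,fy=5,interpolation=cv2.INTER_CUBIC))
p=robot.read_camera("wrist")
cv2.imwrite("pics/w5.png",cv2.resize(p["image"][150:300,150:362,::-1],None,fx=3.5,fy=3.5,interpolation=cv2.INTER_CUBIC))
```

```text
[-4.39616168 -0.9584046  12.96282081] [-0.11150779  1.04423679 -0.02507902]
```

View pics/s5.png

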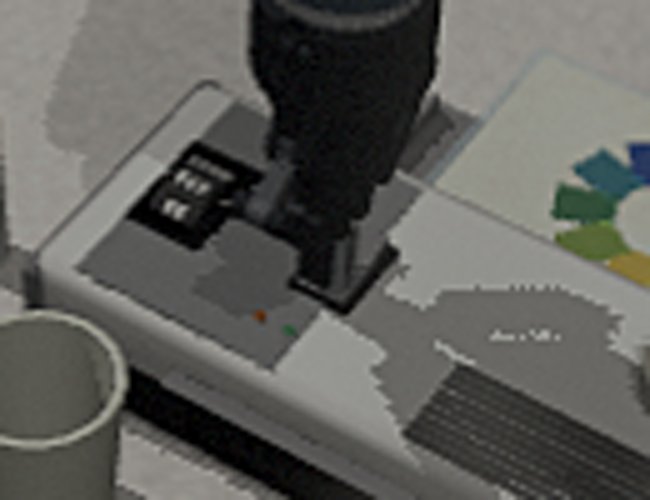

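View pics/w5.png

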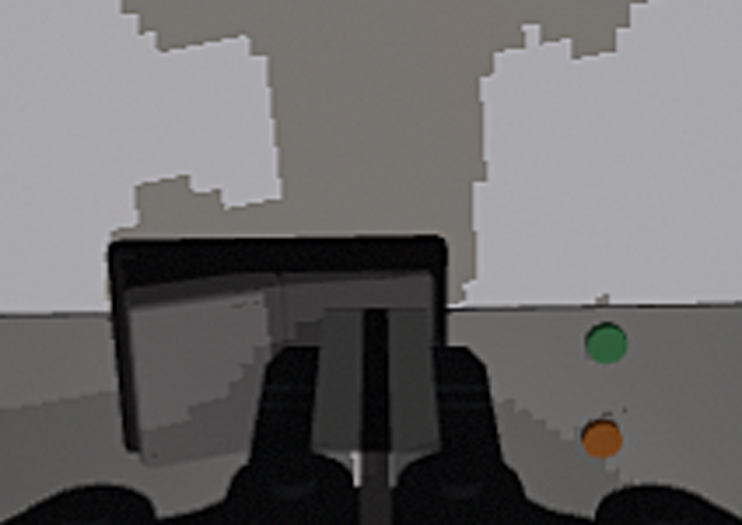

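The near-left corner of the rocker's front half now stands above its frame, so it seems to have snapped over and I'm pressing on its stop. I'll lift and check both parts.

Call:
move_arm(moves=[[[0,0,8],[0,0,0],-1],[[-2,-20,30],[0,0,0],-1],[[-6,-28,25],[0,0,0],-1],[[-6,-28,0],[0,0,0],-1],[[-6,0,0],[0,0,0],-1],[[0,0,0],[0,0,0],-1]])

```text
time_s: 9.3
ee_pos: [0.5821, 0.0492, 0.327]
tool_rot: [[0.003, 0.982, -0.19], [-0.003, -0.19, -0.982], [-1.0, 0.003, 0.002]]
wrist_force: [0.9, -0.1, 0.4]
opening: 0.0
```

Run:
```python
from plant import robot
from h import *
s=robot.get_state();p=robot.read_camera("wrist");print(s["ee_pos"],s["tool_rot"][:,0])
p["st"]=s;np.save("w6.npy",p,allow_pickle=True)
T=wpose(p,s);print("crest px",[(proj(p,x,T)-[128,20])*2.4 for x in([.5762,.0508,.091],)])
cv2.imwrite("pics/w6.png",cv2.resize(p["image"][20:262,128:384,::-1],None,fx=2.4,fy=2.4,interpolation=cv2.INTER_CUBIC))
```

```text
[0.58208183 0.04922932 0.32697354] [ 0.00254031 -0.00256627 -0.99999348]
crest px [array([288.02929202, 449.95689844])]
```

View pics/w6.png

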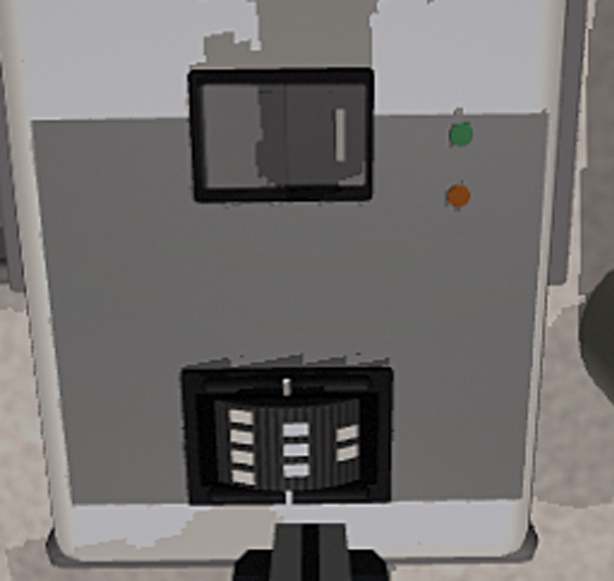

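The rocker's bar has moved rearward (324 to 340) and its front half now looks wider, so it is on. The three marks are at x=295.5 and the index at 287.5. With a rim radius of about 105 px that is about 0.075 rad over, inside tolerance but not centred. I'll nudge it back about 2 mm.

Call:
move_arm(moves=[[[-5,1,-20],[0,0,0],-1],[[0,0,-20],[0,0,0],-1],[[0,0,-14],[0,0,0],-1],[[0,0,-4],[0,0,0],-1],[[0,0,0],[0,0,0],-1]])

```text
time_s: 9.77
ee_pos: [0.578, 0.0536, 0.2663]
tool_rot: [[0.004, 0.982, -0.188], [-0.002, -0.188, -0.982], [-1.0, 0.004, 0.002]]
wrist_force: [-0.1, 0.6, -0.6]
opening: -0.0001
```

Call:
move_arm(moves=[[[0,-2,-0.8],[0,0,0],-1],[[0,-0.3,-0.5],[0,0,0],-1]])

```text
time_s: 9.93
ee_pos: [0.5785, 0.0522, 0.2651]
tool_rot: [[0.003, 0.982, -0.186], [-0.002, -0.186, -0.982], [-1.0, 0.003, 0.001]]
wrist_force: [0.8, -0.5, 0.6]
opening: -0.0001
```

Call:
move_arm(moves=[[[0,0,-0.8],[0,0,0],-1]])

```text
time_s: 10.02
ee_pos: [0.5788, 0.0524, 0.2648]
tool_rot: [[0.004, 0.983, -0.186], [-0.002, -0.186, -0.983], [-1.0, 0.004, 0.001]]
wrist_force: [0.2, -0.3, 1.1]
opening: -0.0002
```

Call:
move_arm(moves=[[[-0.3,0,-1],[0,0,0],-1]])

```text
time_s: 10.1
ee_pos: [0.5788, 0.0524, 0.2644]
tool_rot: [[0.005, 0.983, -0.186], [-0.002, -0.186, -0.983], [-1.0, 0.005, 0.001]]
wrist_force: [-1.1, 0.5, 4.3]
opening: 0.0001
```

Call:
move_arm(moves=[[[-1.2,0.2,-0.7],[0,0,0],-1]])

```text
time_s: 10.18
ee_pos: [0.578, 0.0526, 0.2644]
tool_rot: [[0.006, 0.982, -0.186], [-0.002, -0.186, -0.983], [-1.0, 0.007, 0.001]]
wrist_force: [-0.6, -1.7, 3.5]
opening: -0.0004
```

Call:
move_arm(moves=[[[-1,0.2,-0.7],[0,0,0],-1]])

```text
time_s: 10.27
ee_pos: [0.5771, 0.0527, 0.2644]
tool_rot: [[0.008, 0.982, -0.186], [-0.003, -0.186, -0.982], [-1.0, 0.008, 0.001]]
wrist_force: [-0.5, 0.2, 4.5]
opening: 0.0001
```

Call:
move_arm(moves=[[[0,0,4],[0,0,0],-1],[[0,0,25],[0,0,0],-1],[[5,-3,25],[0,0.3,0],-1],[[0,0,5],[0,0,0],-1],[[0,0,0],[0,0,0],-1]])

```text
time_s: 10.68
ee_pos: [0.5808, 0.0497, 0.3258]
tool_rot: [[-0.0, 0.982, -0.186], [-0.002, -0.186, -0.982], [-1.0, 0.0, 0.002]]
wrist_force: [-0.0, 0.1, -0.3]
opening: -0.0001
```

Run:
```python
from plant import robot
from h import *
s=robot.get_state();p=robot.read_camera("wrist");print(s["ee_pos"],s["tool_rot"][:,0])
cv2.imwrite("pics/w7.png",cv2.resize(p["image"][160:240,190:310,::-1],None,fx=6,fy=6,interpolation=cv2.INTER_CUBIC))
```

```text
[0.58082611 0.0497127  0.32576545] [-3.37335321e-04 -2.05518424e-03 -9.99997831e-01]
```

View pics/w7.png

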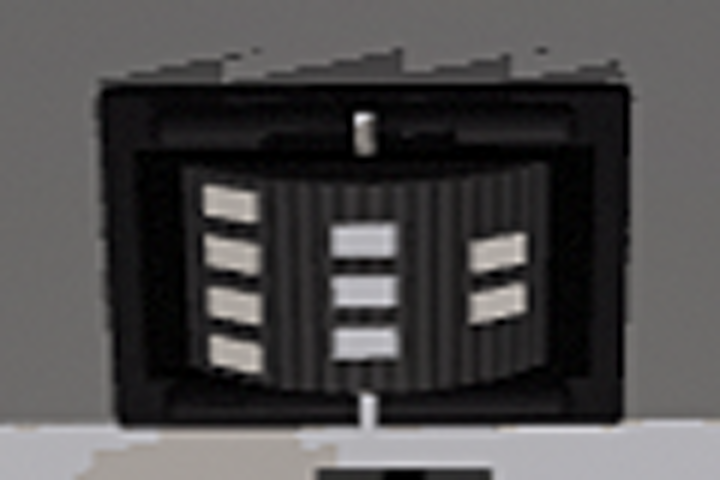

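The three marks (x about 365) are now on the index line (365 to 369). I'll back away and check the whole scene.

Call:
move_arm(moves=[[[-10,20,30],[0,0,0],-1],[[-20,20,30],[0,0,0],-1],[[-25,20,20],[0,0,0],-1],[[-25,20,0],[0,0,0],-1],[[-25,20,0],[0,0,0],-1],[[-25,20,0],[0,0,0],-1],[[0,0,0],[0,0,0],-1],[[0,0,0],[0,0,0],-1]])

```text
time_s: 11.4
ee_pos: [0.4436, 0.1726, 0.3992]
tool_rot: [[-0.011, 0.982, -0.19], [-0.001, -0.19, -0.982], [-1.0, -0.011, 0.004]]
wrist_force: [0.6, -0.2, -0.2]
opening: -0.0004
```

Run:
```python
from plant import robot
from h import *
p=robot.read_camera("scene")
o=np.load("scene0.npy",allow_pickle=True).item()["image"]
a=cv2.resize(o[115:205,220:330,::-1],None,fx=3.6,fy=3.6,interpolation=cv2.INTER_CUBIC)
b=cv2.resize(p["image"][115:205,220:330,::-1],None,fx=3.6,fy=3.6,interpolation=cv2.INTER_CUBIC)
cv2.imwrite("pics/s8.png",np.hstack([a,b]))
cv2.imwrite("pics/s8f.png",p["image"][:,:,::-1])
for n in("tape_roll_mid","glue_stick_mid","tool_cup_mid","clay_box_mid"):
    print(n,robot.search_frame(p,n)[:1])
print(robot.get_state()["wrist_force"])
```

```text
tape_roll_mid [{'extent': [358.8, 179.7, 34.2, 28.5], 'confidence': 0.63}]
glue_stick_mid [{'extent': [217.5, 140.7, 14.4, 28.6], 'confidence': 0.63}]
tool_cup_mid [{'extent': [220.7, 182.3, 34.0, 50.2], 'confidence': 0.89}]
clay_box_mid [{'extent': [269.2, 244.0, 58.2, 41.1], 'confidence': 0.84}]
[ 0.30105924 -0.74744014 -0.5856692 ]
```

View pics/s8.png

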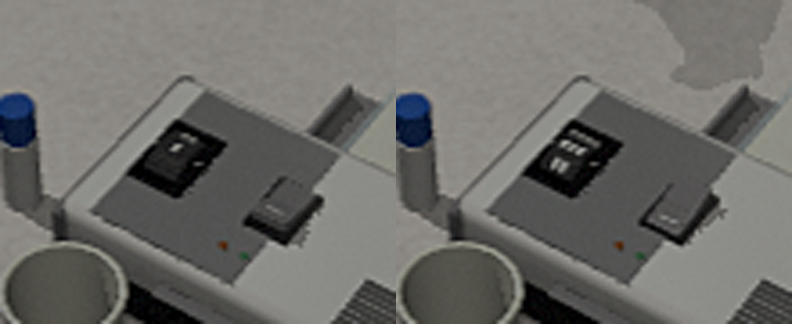

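View pics/s8f.png

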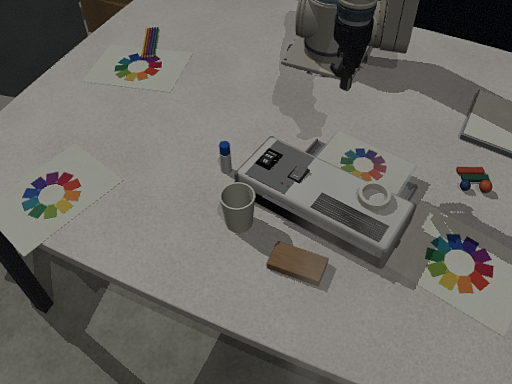

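Comparing before and after, the rocker's front end is now raised and its rear end is down, so it is on. The wheel shows three marks at the line, nothing else has moved, and the arm is clear.

```bash
python3 -c "
from plant import robot
print(robot.job_done())"
```

```text
the job is handed in; nothing more can be done
None
```

The laminator is ready: the thumbwheel sits in the three-mark click and the rocker is on. I handed the job in at about 11.5 s of the 45 s allowed; it returned no verdict.

- **Thumbwheel:** It started at one mark. The first stroke brought it to two marks. On the second stroke the fingertip slipped and left the wheel between clicks, and the short follow-up stroke went about 0.075 rad too far. I nudged it back, and the last wrist picture shows the three marks on the index line to within about 2 pixels of the 6× enlarged view.
- **Rocker:** One press snapped it over. The wrist and scene pictures show the rear half down and the front half up, but I judged this from pictures and had no joint reading.
- **Forces:** The most I saw was about 22 N, against the rocker's stop. Pressing on the wheel briefly read about 18 N, above the suggested 6 to 15 N.
- **Other things:** In the last scene picture the tape roll, glue stick, cup and clay box look unmoved. I compared them by eye and did not measure their distances. The arm had backed away and was touching nothing.

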